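# Catch cup under the mill, then two steady turns of its crank

### The arm

A 6-joint arm with a two-finger parallel gripper is mounted at the origin on the work surface. World frame = base frame: x ahead of the robot, y to its left, z up, the work surface at z = 0. Lengths are in mm, angles in rad, forces in N, time in s.
With the tool pointing down it reaches from about 350 to 975 mm from the base axis. Payload 7.1 kg.
Tool frame: the origin (TCP) lies midway between the tips of the shut fingers; the grasp point (between the pads) lies 19 mm behind it (ctrl.grasp_offset is the distance from the TCP to the grasp point, in mm); z points along the fingers, y is the line along which they close (so a half turn about z gives the same grasp; the last joint's range is limited). The gripper opens to 88 mm and grips with 3 to 60 N. Pads are 20 mm wide; open, the fingers measure 115 mm over their backs; the gripper's body (75 mm by 178 mm) begins 61 mm behind the grasp point.
Start: joints at [-1.123, 0.423, 1.63, -0, 1.089, -0.019], TCP at [281.283, -558.108, 222.675] pointing down, gripper open.
Joint ranges: [-3, 3], [-0.9, 2.11], [0.09, 2.58], [-1.31, 4.45], [0.11, 2.69], [-2.54, 2.54]. Speed limits (rad/s): [2.39, 2.39, 3.01, 3.14, 3.14, 3.14].

### API

Orientations are given as a rotation vector (axis times angle).
In Python, from workcell import sensors, viewer, ctrl gives the robot as it stands. The module is installed in compiled form; this text tells all that it offers.
- The arm moves only by the shell command python3 -m handwheel 'ROWS'. ROWS is JSON, a list of rows, each a list of 7 numbers: the shift along the tool's x, y, z in mm, then the turn, a rotation vector about the tool's x, y, z in rad, then the closure, from 0 (fully open) to 1 (shut). In form: [[x, y, z, rx, ry, rz, jaw], ...]. A call has 1 to 10 rows; each row shifts and turns the commanded pose from where the row before left it, along the tool's axes as they then stand; what a row does not reach is not made up. A row lasts 1/8 s, in which the tool goes at most 62.5 mm and 10.7 degrees, less where a joint would pass 70% of its speed; a pose out of reach is approached as far as the arm can. A call is refused whole if a number of a shift passes 62.5 or a number of a turn 0.188, either way. A call with a gripper value outside its range is refused whole. The fingers move at their own pace and stop on an object; the grip force is fixed at half the most. Time passes only in rows, so rows that do not move let the fingers close. It gives the time, the measured TCP pose, the force, the opening and the grip force at its end, in the units of the state.
- sensors.get_obs(): the state, without advancing time (a new reading comes with each control period).
- viewer.get_image(name): name is "scene" or "top" or "wrist"; returns a dict with "frame" (420x560x3 uint8, blue, green, red), "fov_y" (degrees; the focal length in pixels is half the picture's height over the tangent of half this angle, whatever the lens; pixels are square), "cx", "cy" (the principal point, pixels), "R" (3x3) and "t" (3): a world point X has camera coordinates R X + t. Camera axes: x right, y down, z forward; pixel columns grow to the right and rows downward; lengths in mm; the calibration is good to about 2 mm. A picture is of the moment at which its call begins. There is no depth.
- ctrl.close_job(): hands the job in; it is judged then, once.
The state is a dict: "t": time; "qpos": joint angles; "qvel": joint speeds; "joint_torque": joint torques, N m; "ee_pos": TCP position; "orientation": TCP orientation; "ft_force": force on the tool from outside, world axes, zero at the start; "moment": the same for the moment, N m; "width": finger opening in mm; "grasp_force": force on a finger pad.
Only numpy, scipy, OpenCV 4.12 (cv2) and the standard library are available. Lean on these libraries where they do the work, as an engineer would, in place of code of your own. Each camera call takes 0.05 s, during which the arm holds its last target. There are 200 camera calls.

### The job

First stand the steel measuring cup upright in the ring at the foot of the mill's chute and let go of it. Then hold the mill's crank by its knob and give it two full turns clockwise (seen from above) at a calm, steady pace, keeping hold through the heavy part of each turn so that it neither races ahead nor runs back; the crank's bearing sits off-centre and must not be wrenched, so feel for the knob's own circle and follow it gently. Let go of the crank where its turns began, with the cup still in its ring and all else left in place.

Things in the scene. Friction and masses are not known exactly. Their poses are not given: they have to be found in the camera images.
- mill: Hand mill fixed to the board: dark foot 120 x 245 x 20 mm, round aluminium housing 100 mm across, 150 mm tall, with a short chute towards +y. Origin: on the housing's axis at board level; z up, +y towards the cup ring. The bearing head on its top, and so the crank's axle, stands up to 14 mm off the housing's axis along the mill's x and y, differently each time and not reported.
- seat (a point): Centre of the cup ring's floor (top of the mill's foot, 20 mm above the board), 135 mm along the mill's +y from the housing's axis. The ring is 62 mm inside, 72 mm outside, 10 mm high. The chute's tip ends 40 mm short of this centre, at most 115 mm above the board.
- knob: Dark wooden knob on the crank's arm, 24 mm across, 40 mm tall, origin at its centre (198 mm above the board), z up. It spins freely on its upright pin: a gripper can hold it without turning, and its yaw tells nothing. The pin is clamped in a slotted steel arm, 52 to 72 mm from the crank's axle, differently each time. The arm's top is 6 mm below the knob's foot.
- crank (a joint): Crank angle (rad) from its start at 0, growing clockwise seen from above. Each turn a load inside resists: from 0.5 rad it grows, is heaviest near 2 rad (5 to 9 N at the knob), fades to nothing at 3.14, then drives the crank ahead as hard until about 5.8 rad; the second turn likewise. Let go, the crank stays only near whole turns. Friction 1 N at the knob.
- cup_center (a point): Centre of the stainless steel measuring cup, half-way up: a plain straight-sided round open cup 56 mm across, 50 mm tall, 3 mm wall, about 0.12 kg, standing on the board.
- tumbler: Glass shot tumbler, 46 mm across the mouth, 62 mm tall, origin under its foot. To be left alone.
- tin: Small flat aluminium tin with hinged lid, 40 x 54 x 23 mm, origin under its middle. To be left alone.
- organizer: Navy plastic weekly organizer with seven lids, 50 x 230 x 32 mm. To be left alone.
- jar: Glass storage jar with a steel cap, 56 mm across, 85 mm tall. To be left alone.
- bowl: White bowl, 100 mm across, 40 mm tall, on the bamboo mat. To be left alone.
- spoon: Wooden spoon, 190 mm long, lying on the board. To be left alone.
- give_a (a joint): Sideways give (m) of the crank's rubber-mounted bearing along the line where the crank's arm starts, 0 unloaded, about 1 mm for each 6 N on the knob. The heavy part of a turn alone takes it to 1.5 mm; beyond 3 mm (18 N) the bearing is wrenched.
- give_b (a joint): Sideways give (m) of the crank's rubber-mounted bearing across the line where the crank's arm starts, 0 unloaded, about 1 mm for each 6 N on the knob. The heavy part of a turn alone takes it to 1.5 mm; beyond 3 mm (18 N) the bearing is wrenched.
Not all that is in view belongs to the job. What is shaped like the part that bears cup_center but purple or red is not meant.

How it is judged (in metres and radians):
On the way, in this order (a step that is already met when the one before it is completed fails the run):
1. the cup stands in the ring, upright, released (horizontal distance between cup_center and seat below 0.006 m and z of cup_center in the frame of seat below 0.029 m and angle between cup_center's own z axis and vertical below 0.1 rad and contact force between the fingers and anything else below 0.1 N and value of joint crank below 1 rad), for 0.2 s.
2. the crank has made its first turn past the heavy point (value of joint crank above 6 rad), for 0.05 s.
At the end, for the whole second after the job is handed in: The crank rests two full turns clockwise from its start, within 0.45 rad (26 degrees); the cup stands upright within 6 mm of the ring's centre and down on its floor (value of joint crank between 12.12 and 13.02 rad and velocity of joint crank between -0.05 and 0.05 rad/s and horizontal distance between cup_center and seat below 0.006 m and z of cup_center in the frame of seat below 0.029 m and angle between cup_center's own z axis and vertical below 0.1 rad); the robot touches nothing.
It fails at once if the crank raced ahead (over 3.5 rad/s) (velocity of joint crank above 3.5 rad/s).
It fails at once if the crank was run backwards (over 0.8 rad/s) (velocity of joint crank below -0.8 rad/s).
It fails at once if the crank was wound the wrong way (value of joint crank below -0.6 rad).
It fails at once if the crank's bearing was wrenched sideways by more than 3 mm (18 N) (value of joint any of give_a, give_b above 0.003 m or value of joint any of give_a, give_b below -0.003 m).
It fails at once if a bystander was pushed more than 25 mm (distance of any of tumbler, tin, organizer, jar, bowl, spoon from where it was at the start of the episode above 0.025 m).
It also fails if it takes over 72 s, if anything falls off the work surface, if the arm or the gripper's body presses on something with over 40 N, if the wrist force passes 120 N, or if a joint passes its speed limit or range.

## Working session

There is one attempt and no reset: what is moved stays moved. The work goes in short steps, Python scripts to look and compute and a shell command to move; the robot and the scene stay as the last step left them, time stands still between calls to the robot, and variables do not carry over. Pictures are saved under pics/ and viewed, at most 12 in all, crops included, and the job is handed in when it is done.

```bash
mkdir -p pics; cat > h.py <<'E'
import numpy as np,cv2
from workcell import sensors,viewer,ctrl
def shot(name,f):
    d=viewer.get_image(name); cv2.imwrite('pics/'+f+'.png',d['frame']); np.savez('pics/'+f+'.npz',**{k:np.array(v) for k,v in d.items()}); return d
def load(f): return dict(np.load('pics/'+f+'.npz'))
def ray(d,u,v):
    f=d['frame'].shape[0]/2/np.tan(np.radians(float(d['fov_y']))/2)
    R=np.array(d['R']);t=np.array(d['t'])
    return -R.T@t, R.T@np.array([(u-d['cx'])/f,(v-d['cy'])/f,1.])
def onz(d,u,v,z):
    c,r=ray(d,u,v); return c+r*(z-c[2])/r[2]
def proj(d,X):
    f=d['frame'].shape[0]/2/np.tan(np.radians(float(d['fov_y']))/2)
    p=np.array(d['R'])@np.array(X,float)+np.array(d['t']); return p[:2]/p[2]*f+[d['cx'],d['cy']]
E
python3 - <<'E'
from h import *
a=shot('scene','s0');b=shot('top','t0')
cv2.imwrite('pics/t0b.png',cv2.resize(b['frame'],(800,600)));cv2.imwrite('pics/s0b.png',cv2.resize(a['frame'],(800,600)))
for d in(a,b):print(d['fov_y'],d['cx'],d['cy'],(-np.array(d['R']).T@np.array(d['t'])).round())
print(sensors.get_obs())
E
```

```text
54.94024836293456 274.0507838728464 208.51421928835776 [1072. -765.  678.]
57.609680923974864 281.0748393540253 205.91771864586042 [ 501.  -31. 1053.]
{'t': 0.1, 'qpos': array([-1.12297462e+00,  4.23747497e-01,  1.63063929e+00, -3.95904341e-05,
        1.08858840e+00, -1.89985073e-02]), 'qvel': array([ 0.00240175,  0.00060994, -0.00228436,  0.00049127, -0.00103936,
        0.00022388]), 'joint_torque': array([-1.67270687e-04, -5.45613742e+01, -2.74323410e+01,  6.44967332e-02,
        1.88528141e-02, -6.55832935e-06]), 'ee_pos': array([ 281.07075491, -557.65405222,  221.97989338]), 'orientation': array([-3.05508935e+00, -7.26356731e-01,  5.15668337e-04]), 'ft_force': array([-0.40531714, -0.36602666, -0.14503697]), 'moment': array([-0.02004534,  0.02908186,  0.02109655]), 'grasp_force': 0.0, 'width': 88.01571405381372}
```

View pics/t0b.png

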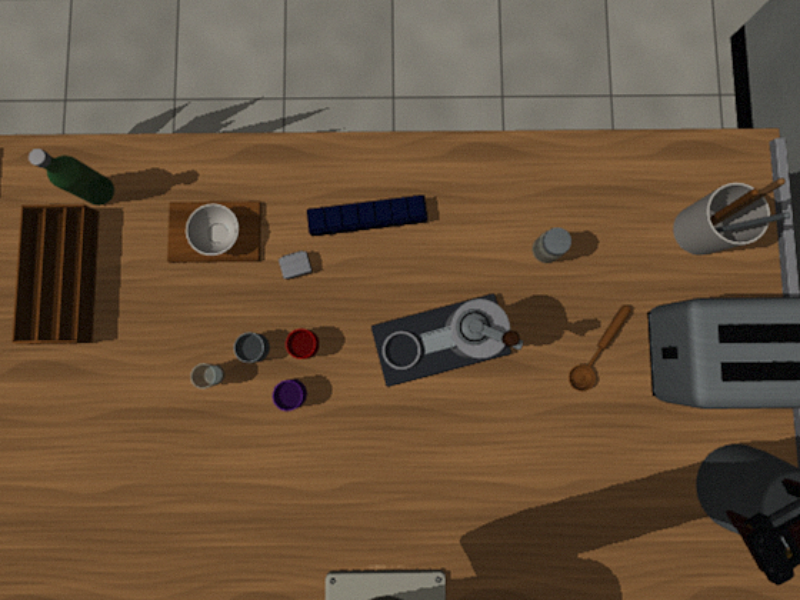

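View pics/s0b.png

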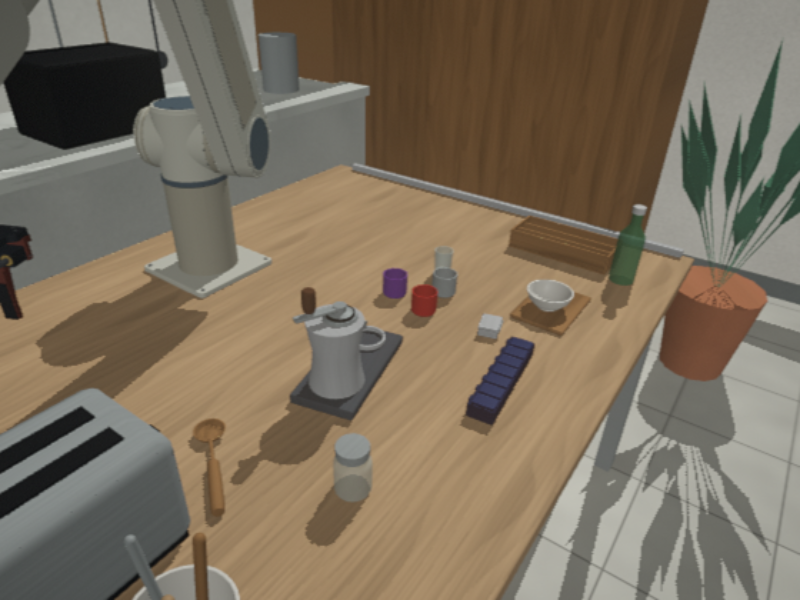

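The top view (800x600 scale) shows four things that could be taken for the cup:
- grey steel cup at (252,347)
- red cup at (303,343)
- purple cup at (289,395)
- glass tumbler at (207,376)

I choose the grey one at (252,347). The mill's ring is at (403,350), the housing at (480,327) and the knob at (511,338). I'll check with a close crop and measure.

```bash
python3 - <<'E'
from h import *
d=load('t0');im=d['frame'];k=.7
c=im[205:305,125:375]; cv2.imwrite('pics/crop.png',cv2.resize(c,None,fx=3.2,fy=3.2,interpolation=cv2.INTER_CUBIC))
for n,u,v,z in[('cup rim',252,347,50),('red',303,343,50),('purple',289,395,50),('tumbler',207,376,62),('ring',403,350,30),('house',480,327,150),('knobtop',511,338,218),('tin',296,265,23)]:
    print(n,onz(d,u*k,v*k,z).round(1))
hsv=cv2.cvtColor(im,cv2.COLOR_BGR2HSV)
# foot
m=((hsv[...,2]<90)&(hsv[...,1]<90)).astype(np.uint8);m[:200]=0;m[280:]=0;m[:,:250]=0;m[:,375:]=0
cs,_=cv2.findContours(m,cv2.RETR_EXTERNAL,cv2.CHAIN_APPROX_NONE)
q=max(cs,key=cv2.contourArea);r=cv2.minAreaRect(q);bx=cv2.boxPoints(r);P=np.array([onz(d,*p,20)[:2] for p in bx]);print(P.round(1),np.linalg.norm(P-np.roll(P,1,0),axis=1).round(1))
E
```

```text
cup rim [519.4 239.9  50. ]
red [525.5 146.7  50. ]
purple [432.  171.3  50. ]
tumbler [468.2 316.4  62. ]
ring [510.8 -36.3  30. ]
house [ 545.9 -163.6  150. ]
knobtop [ 525.2 -200.5  218. ]
tin [674.9 166.   23. ]
[[ 557.9   25.3]
 [ 619.9 -219.6]
 [ 504.  -246.4]
 [ 443.6   -4.3]] [118.  252.7 118.9 249.5]
```

View pics/crop.png

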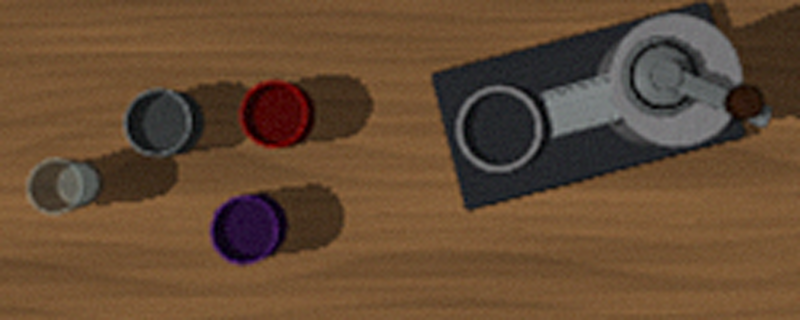

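The crop shows the grey steel cup at (162,122), the red one at (277,113), the purple one at (248,228) and the glass tumbler at (65,185). The choice holds. The ring is at (500,128), the bearing head at (660,72) and the knob at (745,102).

```bash
cat >> h.py <<'E'
from scipy.spatial.transform import Rotation as Ro
def yawR(yaw): # closing axis (tool y) at world angle yaw, tool z down
    y=np.array([np.cos(yaw),np.sin(yaw),0]);z=np.array([0,0,-1.]);return np.c_[np.cross(y,z),y,z]
def plan(target,yawdeg,n,jaw,prec=0):
    o=sensors.get_obs();R0=Ro.from_rotvec(o['orientation']);p=np.array(o['ee_pos'])
    rv=(R0.inv()*Ro.from_matrix(yawR(np.radians(yawdeg)))).as_rotvec()/n
    st=(np.array(target)-p)/n;R=R0;out=[]
    for i in range(n):
        s=R.inv().apply(st);out.append([*s.round(prec),*rv.round(3),jaw]);R=R*Ro.from_rotvec(rv)
    y=R0.apply([0,1,0]);print('p',p.round(1),'yaw',np.degrees(np.arctan2(y[1],y[0])).round(1),'z',R0.apply([0,0,1]).round(3))
    for r in out:print([float(x) for x in r])
E
python3 -c "
from h import *
plan([515,235,260],14.5,18,0)"
```

```text
p [ 281.1 -557.7  222. ] yaw -63.3 z [-0.001  0.001 -1.   ]
[31.0, -33.0, -2.0, -0.0, -0.0, -0.075, 0.0]
[34.0, -31.0, -2.0, -0.0, -0.0, -0.075, 0.0]
[36.0, -28.0, -2.0, -0.0, -0.0, -0.075, 0.0]
[38.0, -26.0, -2.0, -0.0, -0.0, -0.075, 0.0]
[40.0, -23.0, -2.0, -0.0, -0.0, -0.075, 0.0]
[42.0, -20.0, -2.0, -0.0, -0.0, -0.075, 0.0]
[43.0, -16.0, -2.0, -0.0, -0.0, -0.075, 0.0]
[44.0, -13.0, -2.0, -0.0, -0.0, -0.075, 0.0]
[45.0, -10.0, -2.0, -0.0, -0.0, -0.075, 0.0]
[45.0, -6.0, -2.0, -0.0, -0.0, -0.075, 0.0]
[46.0, -3.0, -2.0, -0.0, -0.0, -0.075, 0.0]
[46.0, 1.0, -2.0, -0.0, -0.0, -0.075, 0.0]
[46.0, 4.0, -2.0, -0.0, -0.0, -0.075, 0.0]
[45.0, 7.0, -2.0, -0.0, -0.0, -0.075, 0.0]
[45.0, 11.0, -2.0, -0.0, -0.0, -0.075, 0.0]
[44.0, 14.0, -2.0, -0.0, -0.0, -0.075, 0.0]
[42.0, 17.0, -2.0, -0.0, -0.0, -0.075, 0.0]
[41.0, 21.0, -2.0, -0.0, -0.0, -0.075, 0.0]
```

```bash
python3 -m handwheel '[[31,-33,-12,0,0,-0.075,0],[34,-31,-12,0,0,-0.075,0],[36,-28,-12,0,0,-0.075,0],[38,-26,-12,0,0,-0.075,0],[40,-23,-12,0,0,-0.075,0],[42,-20,0,0,0,-0.075,0],[43,-16,0,0,0,-0.075,0],[44,-13,0,0,0,-0.075,0],[45,-10,0,0,0,-0.075,0],[45,-6,0,0,0,-0.075,0]]' | cut -c1-400; python3 -m handwheel '[[46,-3,0,0,0,-0.075,0],[46,1,0,0,0,-0.075,0],[46,4,0,0,0,-0.075,0],[45,7,0,0,0,-0.075,0],[45,11,0,0,0,-0.075,0],[44,14,5,0,0,-0.075,0],[42,17,5,0,0,-0.075,0],[41,21,5,0,0,-0.075,0],[0,0,5,0,0,0,0.1],[0,0,0,0,0,0,0.1]]' | cut -c1-400
python3 - <<'E'
from h import *
shot('wrist','w1'); plan([519,240,120],14.5,6,.1); d=load('w1')
print((-d['R'].T@d['t']).round(1)); print(proj(d,[519,240,50]))
E
```

```text
t: 1.35
ee_pos: [411.9, -116.8, 282.6]
orientation: [-2.576, -1.799, 0.0]
ft_force: [-0.5, -0.5, -0.3]
width: 87.9
grasp_force: 0.0
t: 2.6
ee_pos: [516.8, 233.2, 261.7]
orientation: [-1.932, -2.476, 0.004]
ft_force: [-0.6, 0.2, 0.2]
width: 79.1
grasp_force: 0.0
p [517.1 232.9 262.2] yaw 14.0 z [-0.001 -0.001 -1.   ]
[1.0, 1.0, 24.0, -0.0, 0.0, -0.001, 0.1]
[1.0, 1.0, 24.0, -0.0, 0.0, -0.001, 0.1]
[1.0, 1.0, 24.0, -0.0, 0.0, -0.001, 0.1]
[1.0, 1.0, 24.0, -0.0, 0.0, -0.001, 0.1]
[1.0, 1.0, 24.0, -0.0, 0.0, -0.001, 0.1]
[1.0, 1.0, 24.0, -0.0, 0.0, -0.001, 0.1]
[497.8 312.9 424.1]
[287.32679218 173.43160124]
```

View pics/w1.png

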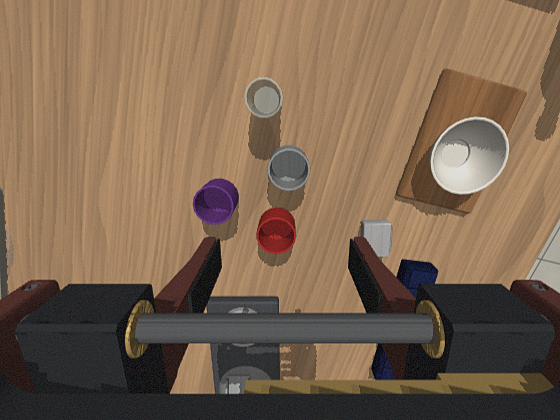

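The wrist view shows the steel cup's rim centred near (289,165), red at (276,226), purple at (216,200) and the tumbler at (264,95). The fingers are to the left and right.

```bash
python3 - <<'E'
from h import *
d=load('w1');im=d['frame']
hsv=cv2.cvtColor(im,cv2.COLOR_BGR2HSV)
m=(hsv[...,1]<60).astype(np.uint8);m[:135]=0;m[215:]=0;m[:,:250]=0;m[:,330:]=0
m=cv2.morphologyEx(m,cv2.MORPH_OPEN,np.ones((3,3),np.uint8))
q=max(cv2.findContours(m,0,1)[0],key=cv2.contourArea);x,y,w,h=cv2.boundingRect(q);print(x,y,w,h)
# rim: top edge, left/right extents
u=x+w/2-.5
a=onz(d,u,y,50);print('far rim',a.round(1))
print(onz(d,x,165,50).round(1),onz(d,x+w-1,165,50).round(1))
c=-d['R'].T@d['t'];v=(c-a)[:2];v/=np.linalg.norm(v);print('centre',a[:2]+28*v)
t=load('t0');print(onz(t,175.6,243.1,50))
E
```

```text
268 145 42 46
far rim [511.4 275.9  50. ]
[491.9 244.6  50. ] [543.5 257.6  50. ]
centre [501.7494429  302.20128991]
[518.87384868 241.93685337  50.        ]
```

```bash
python3 - <<'E'
from h import *
d=load('w1')
for z in(0,50):
  for n,(x,y) in dict(cup=(519,242),px=(547,242),py=(519,270),my=(519,214),tum=(468,316),red=(525,147)).items(): print(z,n,proj(d,[x,y,z]).round(1))
print('opt axis',d['R'][2].round(3))
im=d['frame'][130:270,190:330]
cv2.imwrite('pics/w1c.png',cv2.resize(im,None,fx=4,fy=4,interpolation=cv2.INTER_CUBIC))
E
```

```text
0 cup [287.4 165.3]
0 px [305.8 169.9]
0 py [292.2 146.7]
0 my [282.8 183.3]
0 tum [264.9 104.9]
0 red [276.2 224.6]
50 cup [287.7 172. ]
50 px [308.3 177.1]
50 py [293.1 151. ]
50 my [282.5 192. ]
50 tum [262.2 103.9]
50 red [275.1 237.7]
opt axis [ 0.071 -0.292 -0.954]
```

View pics/w1c.png

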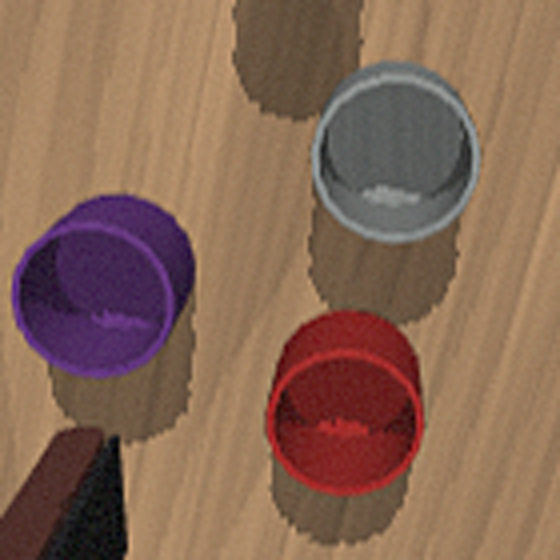

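The rim ellipse (outer) spans about x 314-480 and y 72-243 in the crop, so its centre is at pixel (289.2,169.3).

```bash
python3 - <<'E'
from h import *
d=load('w1');print(onz(d,289.2,169.3,50)); plan([520.5,244.5,18],14.5,8,.1)
E
```

```text
[520.02125421 245.89438741  50.        ]
p [517.1 232.9 262.2] yaw 14.0 z [-0.001 -0.001 -1.   ]
[1.0, 1.0, 31.0, -0.0, 0.0, -0.001, 0.1]
[1.0, 1.0, 31.0, -0.0, 0.0, -0.001, 0.1]
[1.0, 1.0, 31.0, -0.0, 0.0, -0.001, 0.1]
[1.0, 1.0, 31.0, -0.0, 0.0, -0.001, 0.1]
[1.0, 1.0, 31.0, -0.0, 0.0, -0.001, 0.1]
[1.0, 1.0, 31.0, -0.0, 0.0, -0.001, 0.1]
[1.0, 1.0, 31.0, -0.0, 0.0, -0.001, 0.1]
[1.0, 1.0, 31.0, -0.0, 0.0, -0.001, 0.1]
```

```bash
python3 -m handwheel '[[5,3,40,0,0,-0.008,0.1],[5,2,40,0,0,0,0.1],[0,0,40,0,0,0,0.1],[0,0,40,0,0,0,0.1],[0,0,35,0,0,0,0.1],[0,0,30,0,0,0,0.1],[0,0,19,0,0,0,0.1],[0,0,0,0,0,0,0.1],[0,0,0,0,0,0,0.4],[0,0,0,0,0,0,0.6]]'; python3 -m handwheel '[[0,0,0,0,0,0,0.6],[0,0,0,0,0,0,0.6]]'
```

```text
t: 3.9
ee_pos: [521.0, 245.1, 20.0]
orientation: [1.922, 2.484, 0.003]
ft_force: [-0.5, 0.7, -0.0]
width: 62.6
grasp_force: 0.0
t: 4.15
ee_pos: [520.4, 245.0, 19.6]
orientation: [1.922, 2.485, 0.001]
ft_force: [-1.0, -0.2, 6.7]
width: 54.8
grasp_force: 30.0
```

```bash
python3 -m handwheel '[[0,0,-30,0,0,0,0.6],[0,0,-40,0,0,0,0.6],[-20,0,-30,0,0,0,0.6],[-40,0,0,0,0,0,0.6],[-40,0,0,0,0,0,0.6],[-40,0,0,0,0,0,0.6],[-40,-10,0,0,0,0,0.6],[-40,-10,0,0,0,0,0.6],[-20,-10,0,0,0,0,0.6],[0,0,0,0,0,0,0.6]]'
python3 - <<'E'
from h import *
w=shot('wrist','w2'); t=load('t0'); im=t['frame']
o=sensors.get_obs();print(o['t'],o['ee_pos'],o['width'])
# ring in top image: bright ring, fit ellipse
c=im[225:265,258:306];g=cv2.cvtColor(c,cv2.COLOR_BGR2GRAY)
g=cv2.resize(g,None,fx=4,fy=4,interpolation=cv2.INTER_CUBIC)
# inner dark region bounded by ring: threshold and connected region containing centre
b=(g<95).astype(np.uint8);n,l,s,ce=cv2.connectedComponentsWithStats(b)
k=l[22*4-8,24*4-8];print('area',s[k],'c',ce[k])
uv=(ce[k]+.5)/4-.5+[258,225];print(uv,onz(t,*uv,28))
e=(l==k).astype(np.uint8);q=cv2.convexHull(max(cv2.findContours(e,0,1)[0],key=cv2.contourArea));print(cv2.fitEllipse(q))
cv2.imwrite('pics/mix.png',np.vstack([cv2.resize(w['frame'],(448,336)),cv2.cvtColor(cv2.resize(g,(448,240)),cv2.COLOR_GRAY2BGR)]))
E
```

```text
t: 5.4
ee_pos: [551.0, 3.7, 118.7]
orientation: [-1.925, -2.482, 0.0]
ft_force: [-0.1, 0.3, -1.5]
width: 54.6
grasp_force: 30.0
5.45 [551.27259927   4.63870389 118.77417158] 54.751462248049926
area [  44   33   95   96 7004] c [91.20888064 80.39891491]
[280.42722016 244.72472873] [511.5986665  -31.89834218  28.        ]
((91.26921081542969, 80.45980072021484), (94.02401733398438, 95.00936889648438), 171.5111846923828)
```

View pics/w2.png

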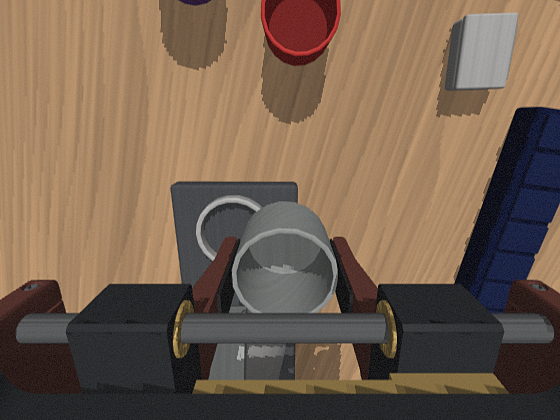

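The wrist view shows the held cup's rim centred near (285,270), the ring partly visible with its centre near (237,233), and the foot's end corners at (173,185) and (298,183).

```bash
python3 - <<'E'
from h import *
d=load('w2');im=d['frame'];g=cv2.cvtColor(im,cv2.COLOR_BGR2GRAY);hsv=cv2.cvtColor(im,cv2.COLOR_BGR2HSV)
print('cup rim',onz(d,285.5,270.5,149))
A=onz(d,173,185,20);B=onz(d,298,183,20);print('foot',A,B,np.linalg.norm(A-B),(A+B)/2)
m=((g>120)&(hsv[...,1]<50));m[:190]=0;m[280:]=0;m[:,:190]=0;m[:,258:]=0
v,u=np.nonzero(m);P=np.array([onz(d,a,b,30)[:2] for a,b in zip(u,v)])
from scipy.optimize import least_squares
f=least_squares(lambda x:np.hypot(*(P-x[:2]).T)-33.5,[511,-34],loss='soft_l1');r=np.hypot(*(P-f.x).T)
print(len(P),f.x,r.min(),r.max(),np.percentile(r,[5,50,95]))
E
```

```text
cup rim [550.97152481   8.20810295 149.        ]
foot [447.0326155   -4.30112584  20.        ] [558.57999982  26.38611676  20.        ] 115.69151138235542 [502.80630766  11.04249546  20.        ]
882 [510.800805   -32.50028561] 15.468456373762166 49.87637908223444 [18.97154998 32.44109086 38.7081057 ]
```

```bash
python3 - <<'E'
from h import *
t=load('t0');im=t['frame']
c=cv2.resize(im[225:262,155:198],None,fx=8,fy=8,interpolation=cv2.INTER_CUBIC)
h=cv2.cvtColor(c,cv2.COLOR_BGR2HSV);m=((h[...,1]<75)).astype(np.uint8)
m=cv2.morphologyEx(m,cv2.MORPH_OPEN,np.ones((9,9),np.uint8))
q=max(cv2.findContours(m,0,1)[0],key=cv2.contourArea);x,y,w,hh=cv2.boundingRect(q)
print([v/8 for v in(x+155*8,y+225*8,w,hh)])
for u in(x,x+w):print(onz(t,u/8+155-.5,(y+hh/2)/8+225-.5,50).round(1))
for v in(y,y+hh):print(onz(t,(x+w/2)/8+155-.5,v/8+225-.5,50).round(1))
plan([512,-33,65],14.5,8,.6)
E
```

```text
[163.375, 232.5, 25.125, 21.75]
[519.9 275.2  50. ]
[519.1 209.6  50. ]
[547.8 242.9  50. ]
[491.3 241.8  50. ]
p [551.3   4.6 118.8] yaw 14.5 z [ 0.  0. -1.]
[-3.0, -6.0, 7.0, 0.0, -0.0, -0.0, 0.6]
[-3.0, -6.0, 7.0, 0.0, -0.0, -0.0, 0.6]
[-3.0, -6.0, 7.0, 0.0, -0.0, -0.0, 0.6]
[-3.0, -6.0, 7.0, 0.0, -0.0, -0.0, 0.6]
[-3.0, -6.0, 7.0, 0.0, -0.0, -0.0, 0.6]
[-3.0, -6.0, 7.0, 0.0, -0.0, -0.0, 0.6]
[-3.0, -6.0, 7.0, 0.0, -0.0, -0.0, 0.6]
[-3.0, -6.0, 7.0, 0.0, -0.0, -0.0, 0.6]
```

```bash
python3 -m handwheel '[[-4,-6,0,0,0,0,0.6],[-4,-6,6,0,0,0,0.6],[-3,-6,7,0,0,0,0.6],[-3,-6,7,0,0,0,0.6],[-3,-6,7,0,0,0,0.6],[-4,-6,7,0,0,0,0.6],[-3,-6,7,0,0,0,0.6],[-4,-6,8,0,0,0,0.6],[0,0,0,0,0,0,0.6],[0,0,0,0,0,0,0.6]]'
python3 - <<'E'
from h import *
w=shot('wrist','w3');s=shot('scene','s3');print(sensors.get_obs()['ee_pos'])
p=proj(s,[511,-32,40]).astype(int);print(p)
a=cv2.resize(w['frame'][190:330,190:370],None,fx=4,fy=4,interpolation=cv2.INTER_CUBIC)[:,:]
b=s['frame'][p[1]-40:p[1]+30,p[0]-45:p[0]+45]
cv2.imwrite('pics/m3.png',np.hstack([cv2.resize(a,(540,420)),cv2.resize(b,(260,202))if 0 else cv2.copyMakeBorder(cv2.resize(b,(260,202)),0,218,0,0,0)]))
E
```

```text
t: 6.7
ee_pos: [512.3, -34.2, 69.8]
orientation: [1.922, 2.485, 0.0]
ft_force: [-0.5, 0.6, -1.2]
width: 54.6
grasp_force: 30.0
[512.43612786 -34.11579681  69.97496133]
[257 231]
```

View pics/m3.png

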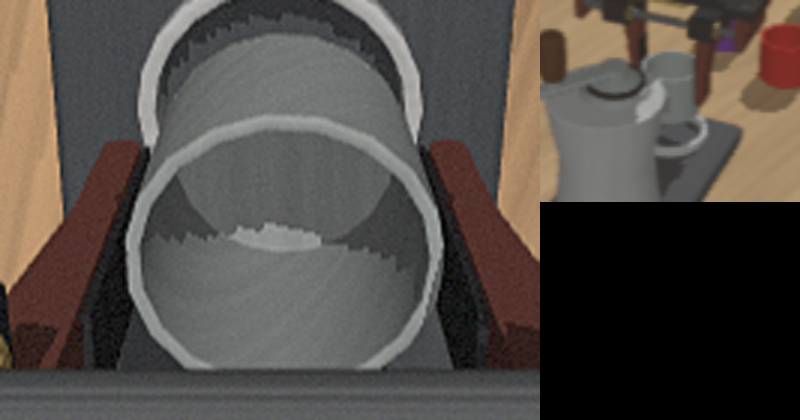

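The wrist crop (3x) shows the near edge of the cup's bottom at (281,33) and the ring's outer sides at (138,105) and (424,105). The cup's rim spans x 127-443. The cup hangs above the ring, nearly centred sideways.

```bash
python3 - <<'E'
from h import *
from scipy.optimize import least_squares
d=load('w3');im=d['frame'];g=cv2.cvtColor(im,cv2.COLOR_BGR2GRAY);hsv=cv2.cvtColor(im,cv2.COLOR_BGR2HSV)
x=yawR(np.radians(14.5))[:,0]
a=onz(d,190+281/3,190+33/3,50.4);print('bottom edge',a,'centre',a-28*x)
L=onz(d,190+127/3,190+247/3,100.4);R=onz(d,190+443/3,190+247/3,100.4);print('rim',(L+R)/2,np.linalg.norm(L-R))
m=((g>125)&(hsv[...,1]<50));m[:175]=0;m[240:]=0;m[:,:230]=0;m[:,340:]=0
n,l,s,_=cv2.connectedComponentsWithStats(m.astype(np.uint8))
# drop cup rim: keep pixels above rim arc
v,u=np.nonzero(m);P=np.array([onz(d,a,b,30)[:2] for a,b in zip(u,v)]);ok=(np.abs(np.hypot(*(P-[511,-32]).T)-33.5)<8)&(v<232)
P=P[ok]
f=least_squares(lambda q:np.hypot(*(P-q[:2]).T)-33.5,[511,-32],loss='soft_l1');r=np.hypot(*(P-f.x).T)
print(ok.sum(),'ring',f.x,np.percentile(r,[2,50,98]))
f=least_squares(lambda q:np.hypot(*(P-q[:2]).T)-q[2],[511,-32,33],loss='soft_l1');print(f.x)
E
```

```text
bottom edge [505.57340169  -8.3674992   50.4       ] centre [512.5840418  -35.47563313  50.4       ]
rim [512.17904203 -30.64576644 100.4       ] 54.22813465710089
981 ring [511.43209404 -33.38532851] [30.94126141 33.4239464  36.03463931]
[511.31345206 -32.93624933  33.12921819]
```

```bash
python3 -m handwheel '[[1.3,-0.7,6,0,0,0,0.6],[0,0,6,0,0,0,0.6],[0,0,5,0,0,0,0.6],[0,0,0,0,0,0,0.6]]'
python3 - <<'E'
from h import *
w=shot('wrist','w4');print(sensors.get_obs()['ee_pos'])
cv2.imwrite('pics/w4c.png',cv2.resize(w['frame'][175:275,215:350],None,fx=5.9,fy=5.9,interpolation=cv2.INTER_CUBIC))
E
```

```text
t: 7.3
ee_pos: [510.6, -33.1, 52.1]
orientation: [-1.922, -2.484, 0.001]
ft_force: [0.1, -0.3, -0.8]
width: 54.7
grasp_force: 30.0
[510.73595373 -33.09583657  52.33567153]
```

View pics/w4c.png

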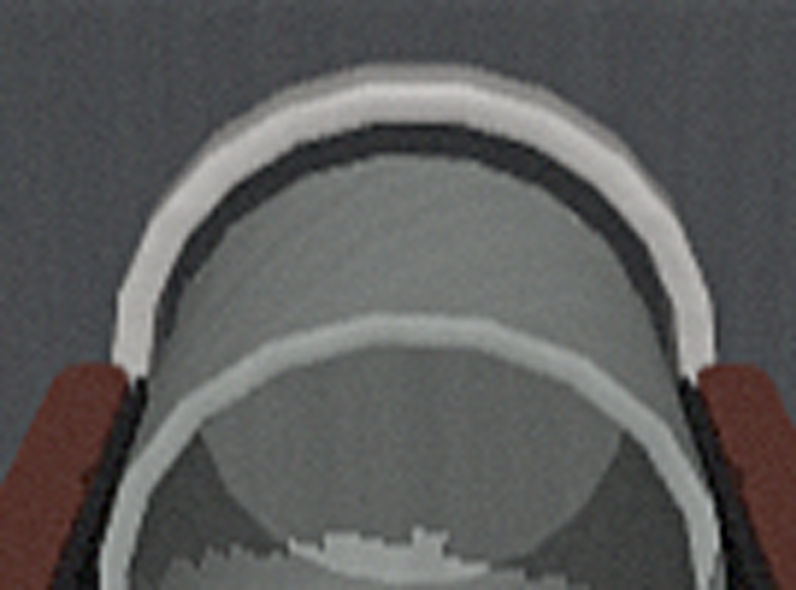

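The ring's inner edge is at (410,122) and the cup bottom's near edge at (410,153). That is about a 3.4 mm gap against 3 nominal, and it is centred sideways, so I lower.

```bash
python3 -m handwheel '[[0.3,0.3,4,0,0,0,0.6],[0,0,4,0,0,0,0.6],[0,0,3,0,0,0,0.6],[0,0,1.4,0,0,0,0.6],[0,0,0,0,0,0,0.6]]'
```

```text
t: 7.98
ee_pos: [511.1, -32.8, 40.2]
orientation: [-1.922, -2.485, 0.0]
ft_force: [-0.2, 0.2, -1.3]
width: 54.3
grasp_force: 30.0
```

```bash
python3 -m handwheel '[[0,0,0.5,0,0,0,0.6],[0,0,0,0,0,0,0.3],[0,0,0,0,0,0,0.2],[0,0,0,0,0,0,0.2],[0,0,-30,0,0,0,0.2],[0,0,-60,0,0,0,0.2],[0,0,-60,0,0,0,0.2],[0,0,-60,0,0,0,0.2],[0,0,-50,0,0,0,0.2],[0,0,0,0,0,0,0.2]]'
python3 - <<'E'
from h import *
w=shot('wrist','w5');t=shot('top','t5');print(sensors.get_obs()['ee_pos'])
cv2.imwrite('pics/m5.png',np.hstack([w['frame'][:,:],cv2.copyMakeBorder(cv2.resize(t['frame'][195:285,255:355],(240,216)),0,204,0,0,0)]))
E
```

```text
t: 9.22
ee_pos: [513.4, -32.9, 304.2]
orientation: [1.918, 2.479, 0.007]
ft_force: [-1.0, -0.1, -0.8]
width: 70.3
grasp_force: 0.0
[510.89813274 -32.71247553 299.75685077]
```

View pics/m5.png

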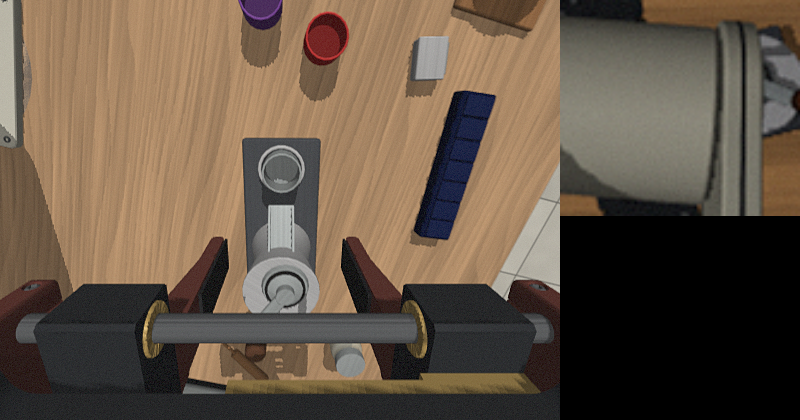

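The wrist view shows the cup sitting concentric in the ring at (281,170). The housing top is at (281,288), the axle hub at (286,292) and the knob partly hidden near (255,350).

```bash
python3 - <<'E'
from h import *
t=load('t0');w=load('w5');s=load('s0')
print('axle top',onz(t,331.2,227.5,178),'house top',onz(t,336,229,150),'wrist: axle',onz(w,286,292,178),'house',onz(w,281,288,150))
k=onz(t,357.8,236.9,218);print('knob top',k)
# triangulate knob: scene px (308/800*560, (291)/600*420) top of knob
a,r=ray(t,357.8,236.9);b,q=ray(s,308.5*.7,291*.7)
A=np.c_[r,-q];l=np.linalg.lstsq(A,b-a,rcond=None)[0];print('tri',a+r*l[0],b+q*l[1])
plan([545,-175,285],-29,8,.2)
E
```

```text
axle top [ 547.86267909 -148.56433417  178.        ] house top [ 545.69599096 -163.59403106  150.        ] wrist: axle [ 545.80519884 -144.29076477  178.        ] house [ 543.43322556 -158.70348385  150.        ]
knob top [ 524.50551    -200.68447551  218.        ]
tri [ 524.62005979 -201.4967795   214.00898425] [ 524.25952162 -201.80449196  214.0612658 ]
p [510.9 -32.7 299.8] yaw 14.6 z [ 0.001 -0.    -1.   ]
[-18.0, -0.0, 2.0, 0.0, -0.0, 0.095, 0.2]
[-18.0, 1.0, 2.0, 0.0, -0.0, 0.095, 0.2]
[-18.0, 3.0, 2.0, 0.0, -0.0, 0.095, 0.2]
[-18.0, 5.0, 2.0, 0.0, -0.0, 0.095, 0.2]
[-17.0, 6.0, 2.0, 0.0, -0.0, 0.095, 0.2]
[-16.0, 8.0, 2.0, 0.0, -0.0, 0.095, 0.2]
[-16.0, 10.0, 2.0, 0.0, -0.0, 0.095, 0.2]
[-15.0, 11.0, 2.0, 0.0, -0.0, 0.095, 0.2]
```

```bash
python3 - <<'E'
from h import *
plan([524.5,-201,270],-23,9,.2)
E
```

```text
p [510.9 -32.7 299.8] yaw 14.6 z [ 0.001 -0.    -1.   ]
[-18.0, -3.0, 3.0, 0.0, 0.0, 0.073, 0.2]
[-19.0, -2.0, 3.0, 0.0, 0.0, 0.073, 0.2]
[-19.0, -1.0, 3.0, 0.0, 0.0, 0.073, 0.2]
[-19.0, 1.0, 3.0, 0.0, 0.0, 0.073, 0.2]
[-19.0, 2.0, 3.0, 0.0, 0.0, 0.073, 0.2]
[-18.0, 4.0, 3.0, 0.0, 0.0, 0.073, 0.2]
[-18.0, 5.0, 3.0, 0.0, 0.0, 0.073, 0.2]
[-18.0, 6.0, 3.0, 0.0, 0.0, 0.073, 0.2]
[-17.0, 7.0, 3.0, 0.0, 0.0, 0.073, 0.2]
```

```bash
python3 -m handwheel '[[-18,-3,3,0,0,0.073,0.2],[-19,-2,3,0,0,0.073,0.2],[-19,-1,3,0,0,0.073,0.2],[-19,1,3,0,0,0.073,0.2],[-19,2,3,0,0,0.073,0.2],[-18,4,3,0,0,0.073,0.2],[-18,5,3,0,0,0.073,0.2],[-18,6,3,0,0,0.073,0.2],[-17,7,3,0,0,0.073,0.2],[0,0,0,0,0,0,0.2]]'
python3 - <<'E'
from h import *
w=shot('wrist','w6');o=sensors.get_obs();print(o['ee_pos'],o['ft_force'])
for X in([524.5,-201,218],[547,-147,175]):print(proj(w,X))
cv2.imwrite('pics/w6c.png',cv2.resize(w['frame'][60:340,140:420],(600,600),interpolation=cv2.INTER_CUBIC))
E
```

```text
t: 10.58
ee_pos: [523.7, -202.6, 271.8]
orientation: [-2.623, -1.727, 0.001]
ft_force: [0.2, -0.6, -0.8]
width: 69.9
grasp_force: 0.0
[ 523.68733738 -201.84677888  272.0049872 ] [-0.1773076  -0.14194699  0.05762054]
[283.48914936 219.05880566]
[282.9305508  139.23012045]
```

View pics/w6c.png

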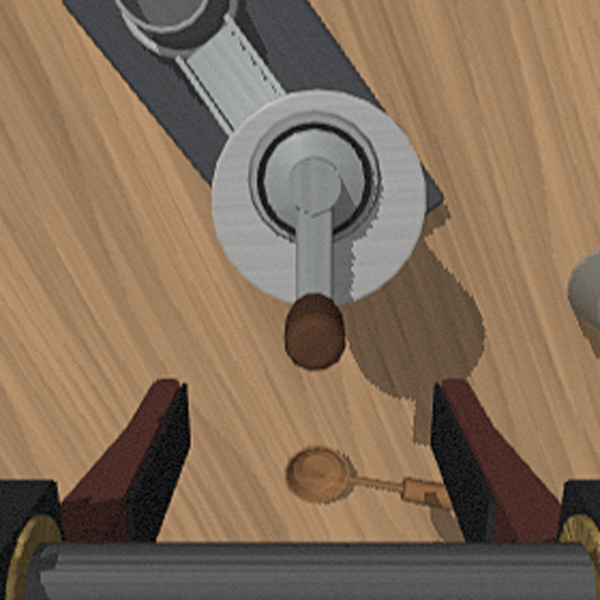

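The crop (scale 2.143, origin (140,60)) shows the knob top at (315,341) and the hub at (318,186). The arm runs straight along the image, and the fingers are clear on both sides.

```bash
python3 - <<'E'
from h import *
w=load('w6')
k=onz(w,287,219.1,218);a=onz(w,288.4,146.8,174);print(k,a,a-k,np.hypot(*(a-k)[:2]))
plan([(k[0]+524.5)/2,(k[1]-201)/2,183],-23,6,.2,1)
E
```

```text
[ 527.05112749 -202.13171688  218.        ] [ 548.81225313 -155.01875281  174.        ] [ 21.76112564  47.11296406 -44.        ] 51.89583770936136
p [ 523.7 -201.8  272. ] yaw -23.2 z [-0.001  0.001 -1.   ]
[0.2, 0.3, 14.8, -0.0, -0.0, -0.0, 0.2]
[0.2, 0.3, 14.8, -0.0, -0.0, -0.0, 0.2]
[0.2, 0.3, 14.8, -0.0, -0.0, -0.0, 0.2]
[0.2, 0.3, 14.8, -0.0, -0.0, -0.0, 0.2]
[0.2, 0.3, 14.8, -0.0, -0.0, -0.0, 0.2]
[0.2, 0.3, 14.8, -0.0, -0.0, -0.0, 0.2]
```

```bash
python3 -m handwheel '[[0.5,1.0,15,0,0,0,0.2],[0.5,1.0,15,0,0,0,0.2],[0,0,15,0,0,0,0.2],[0,0,15,0,0,0,0.2],[0,0,15,0,0,0,0.3],[0,0,14,0,0,0,0.4],[0,0,0,0,0,0,0.5],[0,0,0,0,0,0,0.6],[0,0,0,0,0,0,0.63],[0,0,0,0,0,0,0.66]]';python3 -m handwheel '[[0,0,0,0,0,0,0.68],[0,0,0,0,0,0,0.7],[0,0,0,0,0,0,0.72],[0,0,0,0,0,0,0.74],[0,0,0,0,0,0,0.77],[0,0,0,0,0,0,0.8]]';python3 -c "
from h import *
o=sensors.get_obs();print(o['ee_pos'],o['ft_force'],o['moment'])"
```

```text
t: 11.88
ee_pos: [526.7, -201.2, 184.3]
orientation: [2.62, 1.731, 0.001]
ft_force: [0.0, -0.1, -1.1]
width: 29.9
grasp_force: 0.0
t: 12.62
ee_pos: [526.4, -201.1, 183.8]
orientation: [-2.621, -1.732, 0.0]
ft_force: [-0.6, 0.1, 0.0]
width: 22.9
grasp_force: 30.0
[ 526.38404789 -201.05748312  183.76946587] [-0.55199794  0.12833356  0.00980018] [-0.04736471  0.03682363  0.01025089]
```

```bash
cat > crank.py <<'E'
import sys,json,os
from h import *
from scipy.optimize import least_squares
n=int(sys.argv[1]);dth=float(sys.argv[2]);o=sensors.get_obs()
L=json.load(open('log.json')) if os.path.exists('log.json') else []
if not L or L[-1][0]!=o['t']: L.append([o['t'],*o['ee_pos'],*o['ft_force']]); json.dump(L,open('log.json','w'))
A=np.array(L);Q=A[:,1:3]+A[:,4:6]/6;p0=Q[0]
ctr=lambda v:p0+v[2:]+v[0]*np.array([np.cos(v[1]),np.sin(v[1])])
f=least_squares(lambda v:np.r_[(np.hypot(*(Q-ctr(v)).T)-v[0])/.25,(v[0]-57)/4,(v[1]-np.radians(66.3))/.06,v[2:]/.3],[57,1.157,0,0])
c=ctr(f.x);r=f.x[0]
def ang(p): return np.arctan2(p[1]-c[1],p[0]-c[0])
th=np.unwrap([-ang(q) for q in Q]);th=th-th[0];p=np.array(o['ee_pos'][:2])
e=(Q[-1]-c)/np.hypot(*(Q[-1]-c));F=np.array(o['ft_force']);tg=np.array([e[1],-e[0]])
J=np.linalg.pinv(f.jac);sd=np.sqrt(np.diag(J@J.T))
print('c',c.round(1),'r',r.round(2),'+-',sd[0].round(2),'a',np.degrees(f.x[1]).round(1),'th',th[-1].round(3),'F rad/tan/z',(F[:2]@e).round(1),(F[:2]@tg).round(1),F[2].round(1),'z',round(o['ee_pos'][2],1),'t',o['t'],'w',o['width'],'|p-c|-r',(np.hypot(*(p-c))-r).round(2))
R=Ro.from_rotvec(o['orientation']);prev=p;out=[]
for k in range(1,n+1):
    phi=ang(p)-k*dth;q=c+r*np.array([np.cos(phi),np.sin(phi)])
    s=R.inv().apply([*(q-prev),0]);out.append([round(float(s[0]),1),round(float(s[1]),1),0,0,0,0,.8]);prev=q
print(json.dumps(out))
E
python3 crank.py 5 0.1
```

```text
c [ 549.2 -148.8] r 57.0 +- 4.0 a 66.3 th 0.0 F rad/tan/z 0.1 0.6 0.0 z 183.8 t 12.625 w 22.920575084412096 |p-c|-r -0.02
[[0.3, -5.7, 0, 0, 0, 0, 0.8], [0.9, -5.6, 0, 0, 0, 0, 0.8], [1.5, -5.5, 0, 0, 0, 0, 0.8], [2.0, -5.3, 0, 0, 0, 0, 0.8], [2.5, -5.1, 0, 0, 0, 0, 0.8]]
```

```bash
python3 -m handwheel '[[0.3,-5.7,0,0,0,0,0.8],[0.9,-5.6,0,0,0,0,0.8],[1.5,-5.5,0,0,0,0,0.8],[2.0,-5.3,0,0,0,0,0.8],[0,0,0,0,0,0,0.8]]'; python3 crank.py 4 0.1
```

```text
t: 13.25
ee_pos: [508.0, -188.2, 184.0]
orientation: [2.62, 1.732, 0.001]
ft_force: [2.7, -2.0, -1.4]
width: 23.1
grasp_force: 30.0
c [ 549.4 -149. ] r 56.93 +- 3.91 a 66.0 th 0.385 F rad/tan/z -0.5 -3.3 -1.4 z 184.0 t 13.25 w 23.119527479754712 |p-c|-r 0.09
[[2.6, -5.1, 0, 0, 0, 0, 0.8], [3.0, -4.8, 0, 0, 0, 0, 0.8], [3.5, -4.5, 0, 0, 0, 0, 0.8], [3.9, -4.1, 0, 0, 0, 0, 0.8]]
```

```bash
python3 -m handwheel '[[2.6,-5.1,0,0,0,0,0.8],[3.0,-4.8,0,0,0,0,0.8],[3.5,-4.5,0,0,0,0,0.8],[3.9,-4.1,0,0,0,0,0.8],[0,0,0,0,0,0,0.8]]'; python3 crank.py 4 0.1
```

```text
t: 13.88
ee_pos: [496.3, -169.3, 184.0]
orientation: [2.619, 1.732, 0.0]
ft_force: [2.6, -4.1, -1.6]
width: 23.1
grasp_force: 30.0
c [ 549.1 -149.8] r 56.11 +- 2.59 a 66.1 th 0.785 F rad/tan/z -0.9 -4.8 -1.6 z 184.0 t 13.875 w 23.115397776420387 |p-c|-r 0.14
[[4.4, -3.5, 0, 0, 0, 0, 0.8], [4.6, -3.2, 0, 0, 0, 0, 0.8], [4.9, -2.7, 0, 0, 0, 0, 0.8], [5.2, -2.2, 0, 0, 0, 0, 0.8]]
```

```bash
python3 -m handwheel '[[4.4,-3.6,0,0,0,0,0.8],[4.6,-3.2,0,0,0,0,0.8],[4.9,-2.7,0,0,0,0,0.8],[5.2,-2.2,0,0,0,0,0.8],[0,0,0,0,0,0,0.8]]'; python3 crank.py 6 0.1
```

```text
t: 14.5
ee_pos: [493.0, -147.6, 184.1]
orientation: [2.619, 1.731, -0.001]
ft_force: [2.0, -6.7, -1.6]
width: 23.2
grasp_force: 30.0
c [ 548.3 -150.6] r 54.99 +- 1.28 a 66.4 th 1.194 F rad/tan/z -2.2 -6.6 -1.6 z 184.1 t 14.5 w 23.190351216865878 |p-c|-r 0.34
[[5.4, -1.3, 0, 0, 0, 0, 0.8], [5.4, -1.1, 0, 0, 0, 0, 0.8], [5.5, -0.5, 0, 0, 0, 0, 0.8], [5.5, 0.0, 0, 0, 0, 0, 0.8], [5.5, 0.6, 0, 0, 0, 0, 0.8], [5.4, 1.1, 0, 0, 0, 0, 0.8]]
```

```bash
python3 -m handwheel '[[5.4,-1.3,0,0,0,0,0.8],[5.4,-1.1,0,0,0,0,0.8],[5.5,-0.5,0,0,0,0,0.8],[5.5,0,0,0,0,0,0.8],[5.5,0.6,0,0,0,0,0.8],[0,0,0,0,0,0,0.8]]'; python3 crank.py 7 0.1
```

```text
t: 15.25
ee_pos: [500.7, -122.0, 184.0]
orientation: [2.619, 1.732, -0.004]
ft_force: [-1.2, -10.0, 1.7]
width: 23.2
grasp_force: 30.0
c [ 548.1 -150.8] r 54.78 +- 0.61 a 66.5 th 1.68 F rad/tan/z -3.9 -9.2 1.7 z 184.0 t 15.25 w 23.214584754199453 |p-c|-r 0.66
[[5.3, 1.7, 0, 0, 0, 0, 0.8], [5.2, 1.6, 0, 0, 0, 0, 0.8], [5.1, 2.1, 0, 0, 0, 0, 0.8], [4.8, 2.6, 0, 0, 0, 0, 0.8], [4.5, 3.1, 0, 0, 0, 0, 0.8], [4.2, 3.5, 0, 0, 0, 0, 0.8], [3.8, 3.9, 0, 0, 0, 0, 0.8]]
```

```bash
python3 -m handwheel '[[5.3,1.7,0,0,0,0,0.8],[5.2,1.6,0,0,0,0,0.8],[5.1,2.1,0,0,0,0,0.8],[4.8,2.6,0,0,0,0,0.8],[4.5,3.1,0,0,0,0,0.8],[4.2,3.5,0,0,0,0,0.8],[0,0,0,0,0,0,0.8]]'; python3 crank.py 8 0.1
```

```text
t: 16.12
ee_pos: [523.8, -100.7, 183.5]
orientation: [-2.619, -1.732, 0.008]
ft_force: [-5.2, -7.7, 3.6]
width: 23.6
grasp_force: 30.0
c [ 548.2 -150.7] r 54.88 +- 0.31 a 66.5 th 2.253 F rad/tan/z -4.4 -8.2 3.6 z 183.5 t 16.125 w 23.561922916606953 |p-c|-r 0.78
[[3.4, 4.4, 0, 0, 0, 0, 0.8], [3.6, 4.2, 0, 0, 0, 0, 0.8], [3.1, 4.5, 0, 0, 0, 0, 0.8], [2.7, 4.8, 0, 0, 0, 0, 0.8], [2.2, 5.0, 0, 0, 0, 0, 0.8], [1.6, 5.2, 0, 0, 0, 0, 0.8], [1.1, 5.4, 0, 0, 0, 0, 0.8], [0.6, 5.5, 0, 0, 0, 0, 0.8]]
```

```bash
sed -i 's/q=c+r\*np/q=c+(r-.5)*np/' crank.py; python3 -m handwheel '[[3.1,3.9,0,0,0,0,0.8],[3.6,4.2,0,0,0,0,0.8],[3.1,4.5,0,0,0,0,0.8],[2.7,4.8,0,0,0,0,0.8],[2.2,5.0,0,0,0,0,0.8],[1.6,5.2,0,0,0,0,0.8],[0,0,0,0,0,0,0.8]]'; python3 crank.py 8 0.1
```

```text
t: 17.0
ee_pos: [555.4, -95.8, 183.3]
orientation: [-2.619, -1.731, 0.008]
ft_force: [-4.9, -3.2, 3.7]
width: 23.1
grasp_force: 30.0
c [ 548.1 -150.7] r 54.83 +- 0.18 a 66.5 th 2.85 F rad/tan/z -3.8 -4.5 3.7 z 183.3 t 17.0 w 23.05167643687683 |p-c|-r 0.61
[[0.1, 5.6, 0, 0, 0, 0, 0.8], [0.7, 5.4, 0, 0, 0, 0, 0.8], [0.1, 5.4, 0, 0, 0, 0, 0.8], [-0.4, 5.4, 0, 0, 0, 0, 0.8], [-1.0, 5.3, 0, 0, 0, 0, 0.8], [-1.5, 5.2, 0, 0, 0, 0, 0.8], [-2.0, 5.0, 0, 0, 0, 0, 0.8], [-2.5, 4.8, 0, 0, 0, 0, 0.8]]
```

```bash
python3 -m handwheel '[[0.1,5.6,0,0,0,0,0.8],[0.7,5.4,0,0,0,0,0.8],[0.1,5.4,0,0,0,0,0.8],[-0.4,5.4,0,0,0,0,0.8],[-1.0,5.3,0,0,0,0,0.8],[-1.5,5.2,0,0,0,0,0.8],[0,0,0,0,0,0,0.8]]'; python3 crank.py 8 0.1
```

```text
t: 17.88
ee_pos: [586.4, -110.8, 183.5]
orientation: [2.621, 1.732, -0.003]
ft_force: [-2.9, -5.8, -0.3]
width: 23.3
grasp_force: 30.0
c [ 547.9 -150.7] r 54.64 +- 0.12 a 66.8 th 3.51 F rad/tan/z -6.2 2.0 -0.3 z 183.5 t 17.875 w 23.254555597989707 |p-c|-r 0.82
[[-3.4, 4.5, 0, 0, 0, 0, 0.8], [-2.7, 4.7, 0, 0, 0, 0, 0.8], [-3.1, 4.4, 0, 0, 0, 0, 0.8], [-3.5, 4.1, 0, 0, 0, 0, 0.8], [-3.9, 3.7, 0, 0, 0, 0, 0.8], [-4.3, 3.3, 0, 0, 0, 0, 0.8], [-4.6, 2.9, 0, 0, 0, 0, 0.8], [-4.9, 2.4, 0, 0, 0, 0, 0.8]]
```

```bash
sed -i 's/(r-.5)/(r-.9)/' crank.py; python3 -m handwheel '[[-3.7,4.1,0,0,0,0,0.8],[-2.7,4.7,0,0,0,0,0.8],[-3.1,4.4,0,0,0,0,0.8],[-3.5,4.1,0,0,0,0,0.8],[-3.9,3.7,0,0,0,0,0.8],[-4.3,3.3,0,0,0,0,0.8],[0,0,0,0,0,0,0.8]]'; python3 crank.py 8 0.1
```

```text
t: 18.75
ee_pos: [601.3, -140.3, 183.9]
orientation: [2.62, 1.731, 0.0]
ft_force: [-1.1, -6.9, 1.0]
width: 23.3
grasp_force: 30.0
c [ 547.7 -150.7] r 54.53 +- 0.09 a 67.0 th 4.139 F rad/tan/z -2.3 6.6 1.0 z 183.9 t 18.75 w 23.320738563097343 |p-c|-r 0.13
[[-5.2, 1.9, 0, 0, 0, 0, 0.8], [-4.8, 2.3, 0, 0, 0, 0, 0.8], [-5.0, 1.8, 0, 0, 0, 0, 0.8], [-5.2, 1.3, 0, 0, 0, 0, 0.8], [-5.3, 0.8, 0, 0, 0, 0, 0.8], [-5.4, 0.2, 0, 0, 0, 0, 0.8], [-5.4, -0.3, 0, 0, 0, 0, 0.8], [-5.3, -0.8, 0, 0, 0, 0, 0.8]]
```

```bash
sed -i 's/(r-.9)/(r-.3)/' crank.py; python3 -m handwheel '[[-4.9,2.4,0,0,0,0,0.8],[-4.8,2.3,0,0,0,0,0.8],[-5.0,1.8,0,0,0,0,0.8],[-5.2,1.3,0,0,0,0,0.8],[-5.3,0.8,0,0,0,0,0.8],[-5.4,0.2,0,0,0,0,0.8],[0,0,0,0,0,0,0.8]]'; python3 crank.py 8 0.1
```

```text
t: 19.62
ee_pos: [597.0, -171.6, 184.1]
orientation: [2.62, 1.731, -0.0]
ft_force: [-0.2, -6.4, 3.4]
width: 23.2
grasp_force: 30.0
c [ 547.6 -150.6] r 54.46 +- 0.08 a 67.1 th 4.733 F rad/tan/z 2.4 5.9 3.4 z 184.1 t 19.625 w 23.181921976531072 |p-c|-r -0.72
[[-5.4, 0.2, 0, 0, 0, 0, 0.8], [-5.4, -0.8, 0, 0, 0, 0, 0.8], [-5.2, -1.3, 0, 0, 0, 0, 0.8], [-5.1, -1.9, 0, 0, 0, 0, 0.8], [-4.9, -2.3, 0, 0, 0, 0, 0.8], [-4.6, -2.8, 0, 0, 0, 0, 0.8], [-4.3, -3.3, 0, 0, 0, 0, 0.8], [-4.0, -3.7, 0, 0, 0, 0, 0.8]]
```

```bash
sed -i 's/(r-.3)/(r+.2)/' crank.py; python3 -m handwheel '[[-5.4,0.7,0,0,0,0,0.8],[-5.4,-0.8,0,0,0,0,0.8],[-5.2,-1.3,0,0,0,0,0.8],[-5.1,-1.9,0,0,0,0,0.8],[-4.9,-2.3,0,0,0,0,0.8],[-4.6,-2.8,0,0,0,0,0.8],[0,0,0,0,0,0,0.8]]'; python3 crank.py 9 0.1
```

```text
t: 20.5
ee_pos: [576.6, -196.0, 183.8]
orientation: [-2.621, -1.732, 0.002]
ft_force: [-0.8, -4.7, 5.0]
width: 23.2
grasp_force: 30.0
c [ 547.6 -150.6] r 54.46 +- 0.07 a 67.1 th 5.325 F rad/tan/z 3.6 3.1 5.0 z 183.8 t 20.5 w 23.211048073061388 |p-c|-r -0.58
[[-4.8, -2.7, 0, 0, 0, 0, 0.8], [-4.0, -3.7, 0, 0, 0, 0, 0.8], [-3.6, -4.1, 0, 0, 0, 0, 0.8], [-3.2, -4.4, 0, 0, 0, 0, 0.8], [-2.7, -4.7, 0, 0, 0, 0, 0.8], [-2.2, -5.0, 0, 0, 0, 0, 0.8], [-1.7, -5.2, 0, 0, 0, 0, 0.8], [-1.2, -5.3, 0, 0, 0, 0, 0.8], [-0.7, -5.4, 0, 0, 0, 0, 0.8]]
```

```bash
python3 -m handwheel '[[-4.8,-2.7,0,0,0,0,0.8],[-4.0,-3.7,0,0,0,0,0.8],[-3.6,-4.1,0,0,0,0,0.8],[-3.2,-4.4,0,0,0,0,0.8],[-2.7,-4.7,0,0,0,0,0.8],[-2.2,-5.0,0,0,0,0,0.8],[-1.7,-5.2,0,0,0,0,0.8],[0,0,0,0,0,0,0.8]]'; python3 crank.py 9 0.1
```

```text
t: 21.5
ee_pos: [540.1, -204.2, 183.7]
orientation: [-2.62, -1.731, 0.002]
ft_force: [-0.6, -3.7, 4.6]
width: 23.0
grasp_force: 30.0
c [ 547.6 -150.7] r 54.47 +- 0.07 a 67.1 th 6.023 F rad/tan/z 3.8 0.1 4.6 z 183.7 t 21.5 w 22.995301500327493 |p-c|-r -0.44
[[-1.8, -5.2, 0, 0, 0, 0, 0.8], [-0.6, -5.4, 0, 0, 0, 0, 0.8], [-0.1, -5.5, 0, 0, 0, 0, 0.8], [0.5, -5.4, 0, 0, 0, 0, 0.8], [1.0, -5.4, 0, 0, 0, 0, 0.8], [1.5, -5.2, 0, 0, 0, 0, 0.8], [2.1, -5.1, 0, 0, 0, 0, 0.8], [2.6, -4.8, 0, 0, 0, 0, 0.8], [3.0, -4.6, 0, 0, 0, 0, 0.8]]
```

```bash
sed -i 's/(r+.2)/(r-.2)/' crank.py; python3 -m handwheel '[[-1.8,-5.2,0,0,0,0,0.8],[-0.6,-5.4,0,0,0,0,0.8],[-0.1,-5.5,0,0,0,0,0.8],[0.5,-5.4,0,0,0,0,0.8],[1.0,-5.4,0,0,0,0,0.8],[1.5,-5.2,0,0,0,0,0.8],[2.1,-5.1,0,0,0,0,0.8],[2.6,-4.8,0,0,0,0,0.8],[0,0,0,0,0,0,0.8]]'; python3 crank.py 9 0.1
```

```text
t: 22.62
ee_pos: [503.8, -182.8, 183.7]
orientation: [-2.62, -1.732, 0.001]
ft_force: [0.4, -3.9, 3.4]
width: 23.5
grasp_force: 30.0
c [ 547.6 -150.7] r 54.48 +- 0.07 a 67.1 th 6.811 F rad/tan/z 2.0 -3.3 3.4 z 183.7 t 22.625 w 23.51219753482945 |p-c|-r -0.17
[[3.0, -4.5, 0, 0, 0, 0, 0.8], [3.4, -4.2, 0, 0, 0, 0, 0.8], [3.8, -3.8, 0, 0, 0, 0, 0.8], [4.2, -3.4, 0, 0, 0, 0, 0.8], [4.5, -3.0, 0, 0, 0, 0, 0.8], [4.8, -2.5, 0, 0, 0, 0, 0.8], [5.0, -2.0, 0, 0, 0, 0, 0.8], [5.2, -1.5, 0, 0, 0, 0, 0.8], [5.3, -1.0, 0, 0, 0, 0, 0.8]]
```

```bash
sed -i 's/(r-.2)/(r-.6)/' crank.py; python3 -m handwheel '[[3.0,-4.5,0,0,0,0,0.8],[3.4,-4.2,0,0,0,0,0.8],[3.8,-3.8,0,0,0,0,0.8],[4.2,-3.4,0,0,0,0,0.8],[4.5,-3.0,0,0,0,0,0.8],[4.8,-2.5,0,0,0,0,0.8],[5.0,-2.0,0,0,0,0,0.8],[0,0,0,0,0,0,0.8]]'; python3 crank.py 9 0.1
```

```text
t: 23.62
ee_pos: [493.4, -147.8, 183.8]
orientation: [-2.62, -1.733, 0.003]
ft_force: [-0.0, -6.8, 4.4]
width: 23.4
grasp_force: 30.0
c [ 547.6 -150.7] r 54.47 +- 0.07 a 67.1 th 7.487 F rad/tan/z -0.2 -6.8 4.4 z 183.8 t 23.625 w 23.38630246204665 |p-c|-r -0.22
[[5.3, -1.2, 0, 0, 0, 0, 0.8], [5.3, -1.1, 0, 0, 0, 0, 0.8], [5.4, -0.5, 0, 0, 0, 0, 0.8], [5.4, 0.0, 0, 0, 0, 0, 0.8], [5.4, 0.5, 0, 0, 0, 0, 0.8], [5.3, 1.1, 0, 0, 0, 0, 0.8], [5.1, 1.6, 0, 0, 0, 0, 0.8], [5.0, 2.1, 0, 0, 0, 0, 0.8], [4.7, 2.6, 0, 0, 0, 0, 0.8]]
```

```bash
python3 -m handwheel '[[5.3,-1.2,0,0,0,0,0.8],[5.3,-1.1,0,0,0,0,0.8],[5.4,-0.5,0,0,0,0,0.8],[5.4,0,0,0,0,0,0.8],[5.4,0.5,0,0,0,0,0.8],[5.3,1.1,0,0,0,0,0.8],[5.1,1.6,0,0,0,0,0.8],[0,0,0,0,0,0,0.8]]'; python3 crank.py 9 0.1
```

```text
t: 24.62
ee_pos: [507.1, -113.9, 183.5]
orientation: [-2.619, -1.732, 0.007]
ft_force: [-4.6, -7.7, 7.1]
width: 23.4
grasp_force: 30.0
c [ 547.6 -150.7] r 54.47 +- 0.07 a 67.1 th 8.164 F rad/tan/z -1.5 -8.9 7.1 z 183.5 t 24.625 w 23.35643878136559 |p-c|-r 0.28
[[4.7, 2.9, 0, 0, 0, 0, 0.8], [4.8, 2.5, 0, 0, 0, 0, 0.8], [4.5, 3.0, 0, 0, 0, 0, 0.8], [4.2, 3.4, 0, 0, 0, 0, 0.8], [3.8, 3.8, 0, 0, 0, 0, 0.8], [3.4, 4.2, 0, 0, 0, 0, 0.8], [3.0, 4.5, 0, 0, 0, 0, 0.8], [2.5, 4.8, 0, 0, 0, 0, 0.8], [2.0, 5.0, 0, 0, 0, 0, 0.8]]
```

```bash
python3 -m handwheel '[[4.7,2.9,-0.3,0,0,0,0.8],[4.8,2.5,0,0,0,0,0.8],[4.5,3.0,0,0,0,0,0.8],[4.2,3.4,0,0,0,0,0.8],[3.8,3.8,0,0,0,0,0.8],[3.4,4.2,0,0,0,0,0.8],[3.0,4.5,0,0,0,0,0.8],[0,0,0,0,0,0,0.8]]'; python3 crank.py 9 0.1
```

```text
t: 25.62
ee_pos: [539.2, -96.4, 183.2]
orientation: [-2.617, -1.73, 0.01]
ft_force: [-7.5, -3.0, 7.8]
width: 23.4
grasp_force: 30.0
c [ 547.6 -150.7] r 54.48 +- 0.07 a 67.1 th 8.848 F rad/tan/z -1.6 -8.0 7.8 z 183.2 t 25.625 w 23.39261657678557 |p-c|-r 0.45
[[1.7, 5.3, 0, 0, 0, 0, 0.8], [2.1, 4.9, 0, 0, 0, 0, 0.8], [1.6, 5.1, 0, 0, 0, 0, 0.8], [1.1, 5.3, 0, 0, 0, 0, 0.8], [0.6, 5.4, 0, 0, 0, 0, 0.8], [0.0, 5.4, 0, 0, 0, 0, 0.8], [-0.5, 5.4, 0, 0, 0, 0, 0.8], [-1.0, 5.3, 0, 0, 0, 0, 0.8], [-1.6, 5.2, 0, 0, 0, 0, 0.8]]
```

```bash
sed -i 's/(r-.6)/(r-.4)/' crank.py; python3 -m handwheel '[[1.7,5.3,-0.4,0,0,0,0.8],[2.1,4.9,0,0,0,0,0.8],[1.6,5.1,0,0,0,0,0.8],[1.1,5.3,0,0,0,0,0.8],[0.6,5.4,0,0,0,0,0.8],[0,5.4,0,0,0,0,0.8],[-0.5,5.4,0,0,0,0,0.8],[0,0,0,0,0,0,0.8]]'; python3 crank.py 9 0.1
```

```text
t: 26.62
ee_pos: [577.8, -104.8, 183.7]
orientation: [-2.619, -1.731, 0.004]
ft_force: [-2.3, -2.3, 0.2]
width: 23.4
grasp_force: 30.0
c [ 547.6 -150.7] r 54.48 +- 0.06 a 67.1 th 9.605 F rad/tan/z -3.2 -0.7 0.2 z 183.7 t 26.625 w 23.406728994920897 |p-c|-r 0.47
[[-2.1, 5.1, 0, 0, 0, 0, 0.8], [-1.7, 5.1, 0, 0, 0, 0, 0.8], [-2.2, 4.9, 0, 0, 0, 0, 0.8], [-2.7, 4.7, 0, 0, 0, 0, 0.8], [-3.2, 4.4, 0, 0, 0, 0, 0.8], [-3.6, 4.0, 0, 0, 0, 0, 0.8], [-4.0, 3.7, 0, 0, 0, 0, 0.8], [-4.3, 3.2, 0, 0, 0, 0, 0.8], [-4.6, 2.8, 0, 0, 0, 0, 0.8]]
```

```bash
sed -i 's/(r-.4)/(r+.1)/' crank.py; python3 -m handwheel '[[-2.1,5.1,0,0,0,0,0.8],[-1.7,5.1,0,0,0,0,0.8],[-2.2,4.9,0,0,0,0,0.8],[-2.7,4.7,0,0,0,0,0.8],[-3.2,4.4,0,0,0,0,0.8],[-3.6,4.0,0,0,0,0,0.8],[-4.0,3.7,0,0,0,0,0.8],[0,0,0,0,0,0,0.8]]'; python3 crank.py 9 0.1
```

```text
t: 27.62
ee_pos: [601.0, -136.9, 184.3]
orientation: [2.62, 1.731, -0.001]
ft_force: [-2.8, -6.4, -4.9]
width: 23.2
grasp_force: 30.0
c [ 547.6 -150.7] r 54.47 +- 0.06 a 67.1 th 10.36 F rad/tan/z -4.2 5.6 -4.9 z 184.3 t 27.625 w 23.189201932660872 |p-c|-r 0.66
[[-4.8, 2.7, 0, 0, 0, 0, 0.8], [-4.8, 2.6, 0, 0, 0, 0, 0.8], [-5.0, 2.2, 0, 0, 0, 0, 0.8], [-5.2, 1.6, 0, 0, 0, 0, 0.8], [-5.3, 1.1, 0, 0, 0, 0, 0.8], [-5.4, 0.6, 0, 0, 0, 0, 0.8], [-5.5, 0.0, 0, 0, 0, 0, 0.8], [-5.4, -0.5, 0, 0, 0, 0, 0.8], [-5.4, -1.1, 0, 0, 0, 0, 0.8]]
```

```bash
sed -i 's/(r+.1)/(r+.3)/' crank.py; python3 -m handwheel '[[-4.8,2.7,0.4,0,0,0,0.8],[-4.8,2.6,0,0,0,0,0.8],[-5.0,2.2,0,0,0,0,0.8],[-5.2,1.6,0,0,0,0,0.8],[-5.3,1.1,0,0,0,0,0.8],[-5.4,0.6,0,0,0,0,0.8],[-5.5,0,0,0,0,0,0.8],[0,0,0,0,0,0,0.8]]'; python3 crank.py 9 0.1
```

```text
t: 28.62
ee_pos: [596.6, -173.7, 184.3]
orientation: [2.62, 1.731, -0.0]
ft_force: [-1.7, -5.5, -0.2]
width: 23.1
grasp_force: 30.0
c [ 547.6 -150.7] r 54.46 +- 0.06 a 67.1 th 11.053 F rad/tan/z 0.9 5.7 -0.2 z 184.3 t 28.625 w 23.078807655281057 |p-c|-r -0.24
[[-5.5, 0.1, 0, 0, 0, 0, 0.8], [-5.4, -1.0, 0, 0, 0, 0, 0.8], [-5.3, -1.5, 0, 0, 0, 0, 0.8], [-5.1, -2.1, 0, 0, 0, 0, 0.8], [-4.8, -2.6, 0, 0, 0, 0, 0.8], [-4.6, -3.0, 0, 0, 0, 0, 0.8], [-4.2, -3.5, 0, 0, 0, 0, 0.8], [-3.9, -3.9, 0, 0, 0, 0, 0.8], [-3.5, -4.2, 0, 0, 0, 0, 0.8]]
```

```bash
python3 -m handwheel '[[-5.5,0.1,0,0,0,0,0.8],[-5.4,-1.0,0,0,0,0,0.8],[-5.3,-1.5,0,0,0,0,0.8],[-5.1,-2.1,0,0,0,0,0.8],[-4.8,-2.6,0,0,0,0,0.8],[-4.6,-3.0,0,0,0,0,0.8],[-4.2,-3.5,0,0,0,0,0.8],[0,0,0,0,0,0,0.8]]'; python3 crank.py 9 0.1
```

```text
t: 29.62
ee_pos: [569.8, -200.1, 184.1]
orientation: [-2.621, -1.732, 0.002]
ft_force: [-1.3, -3.2, 1.4]
width: 23.8
grasp_force: 30.0
c [ 547.6 -150.7] r 54.47 +- 0.06 a 67.1 th 11.752 F rad/tan/z 2.4 2.4 1.4 z 184.1 t 29.625 w 23.783172572290784 |p-c|-r -0.29
[[-4.2, -3.5, 0, 0, 0, 0, 0.8], [-3.4, -4.3, 0, 0, 0, 0, 0.8], [-3.0, -4.6, 0, 0, 0, 0, 0.8], [-2.5, -4.9, 0, 0, 0, 0, 0.8], [-2.0, -5.1, 0, 0, 0, 0, 0.8], [-1.5, -5.3, 0, 0, 0, 0, 0.8], [-1.0, -5.4, 0, 0, 0, 0, 0.8], [-0.4, -5.5, 0, 0, 0, 0, 0.8], [0.1, -5.5, 0, 0, 0, 0, 0.8]]
```

Eight rows remain, to about 12.57.

```bash
python3 -m handwheel '[[-4.2,-3.5,0,0,0,0,0.8],[-3.4,-4.3,0,0,0,0,0.8],[-3.0,-4.6,0,0,0,0,0.8],[-2.5,-4.9,0,0,0,0,0.8],[-2.0,-5.1,0,0,0,0,0.8],[-1.5,-5.3,0,0,0,0,0.8],[-1.0,-5.4,0,0,0,0,0.8],[-0.4,-5.5,0,0,0,0,0.8],[0,0,0,0,0,0,0.8],[0,0,0,0,0,0,0.8]]'; python3 crank.py 3 0.05
```

```text
t: 30.88
ee_pos: [527.1, -200.9, 183.9]
orientation: [-2.62, -1.731, 0.002]
ft_force: [-0.5, -2.5, 1.1]
width: 23.7
grasp_force: 30.0
c [ 547.6 -150.7] r 54.48 +- 0.05 a 67.1 th 12.551 F rad/tan/z 2.5 -0.5 1.1 z 183.9 t 30.875 w 23.688134798593484 |p-c|-r -0.25
[[-0.5, -2.7, 0, 0, 0, 0, 0.8], [0.2, -2.7, 0, 0, 0, 0, 0.8], [0.3, -2.7, 0, 0, 0, 0, 0.8]]
```

Crank at about 12.55 rad. I release slowly and rise straight up.

```bash
python3 -m handwheel '[[-0.3,0,0,0,0,0,0.7],[0,0,0,0,0,0,0.6],[0,0,0,0,0,0,0.45],[0,0,0,0,0,0,0.3],[0,0,0,0,0,0,0.2],[0,0,-15,0,0,0,0.2],[0,0,-30,0,0,0,0.2],[0,0,-40,0,0,0,0.2],[0,0,-20,0,0,0,0.2],[0,0,0,0,0,0,0.2]]'
python3 - <<'E'
from h import *
w=shot('wrist','w7');o=sensors.get_obs();print(o['ee_pos'],o['ft_force'])
print('knob expected',proj(w,[526.5,-201.2,218]))
cv2.imwrite('pics/w7c.png',w['frame'])
E
```

```text
t: 32.12
ee_pos: [528.9, -201.8, 291.7]
orientation: [2.618, 1.73, 0.004]
ft_force: [-0.2, 0.7, -0.0]
width: 70.2
grasp_force: 0.0
[ 528.0826223  -201.45596047  290.06678872] [-0.38258783  0.60643853 -0.26862871]
knob expected [280.07525409 213.41394466]
```

View pics/w7c.png

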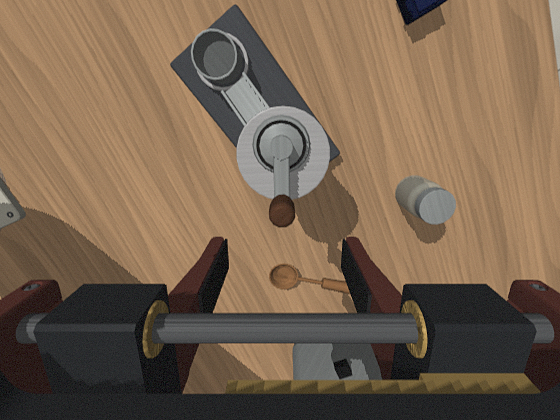

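The wrist view shows the knob back at its start, at (282,213) against (280,213) expected. The cup stands in its ring at (218,58), and the gripper is clear. I hand the job in.

```bash
python3 -c "
from workcell import ctrl
print(ctrl.close_job())"
```

```text
the job is handed in; nothing more can be done
None
```

The job is handed in at about 32 s of the 72 s allowed: the steel cup stands released in its ring, and the crank was let go two turns clockwise from its start (about 12.55 rad by my estimate), with forces at the knob staying near 10 N; the hand-in returned no verdict.

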